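Put the lids back on the staining vessels

ROBOT

A 6-joint arm with a two-finger parallel gripper is mounted at the origin on the work surface. World frame = base frame: x ahead of the robot, y to its left, z up, the work surface at z = 0. Lengths are in mm, angles in rad, forces in N, time in s.
With the tool pointing down it reaches from about 375 to 975 mm from the base axis. Payload 3.8 kg.
Tool frame: the origin (TCP) lies at the very end of the fingers, on their centre line; the grasp point (between the pads) lies robot.hold_point_z behind it (robot.hold_point_z is the distance from the TCP to the grasp point, in mm); z points along the fingers, y is the line along which they close (so a half turn about z gives the same grasp; the last joint's range is limited). The gripper opens to 85 mm and grips with 20 to 120 N. Pads are 22 mm wide; open, the fingers measure 114 mm over their backs; the gripper's body (76 mm by 85 mm) begins 54 mm behind the grasp point. The pads swing forward as they close: fully open they stand 13 mm farther back than shut.
Start: joints at [1.302, 0.264, 1.604, -0, 1.274, -0.037], TCP at [155.066, 656.942, 231.28] pointing down, gripper open.
Joint ranges: [-2.63, 2.63], [-0.94, 2.18], [0.31, 2.57], [-1.31, 4.45], [0, 2.66], [-2.55, 2.55]. Speed limits (rad/s): [2.57, 2.57, 3.14, 3.14, 3.14, 3.14].

INTERFACE

Orientations are given as a unit quaternion [w, x, y, z].
In Python, from bench import robot, imaging, hand_in gives the robot as it stands.
- The arm moves only by the tool drive_tool, never from a script. Its arguments are lists of equal length, an entry for each row: "gripper": the finger opening in cm, from 0 to 8.54; "slide": the shift along the world's x, y, z in cm, a list of three; "angular": the turn, a rotation vector about the world's x, y, z in degrees, a list of three. In form: {"gripper": [gripper, ...], "slide": [[dx, dy, dz], ...], "angular": [[rx, ry, rz], ...]}. A call has exactly 8 rows; each row is the pose to reach, as a shift and turn from the pose commanded when the call began; what a row does not reach only later rows make up. A row lasts 1/8 s, in which the tool goes at most 62.5 mm and 10.7 degrees, less where a joint would pass 70% of its speed; a pose out of reach is approached as far as the arm can. A call with a gripper value outside its range is refused whole. The fingers move at their own pace and stop on an object; the grip force is fixed at half the most. Time passes only in rows, so rows that repeat a pose let the fingers close, or fill a call up. It gives the time, the measured TCP pose, the force, the opening and the grip force at its end, in the units of the state.
- robot.get_state(): the state, without advancing time (a new reading comes with each control period).
- imaging.camera(name): name is "side" or "top" or "wrist"; returns a dict with "frame" (420x560x3 uint8, red, green, blue), "K" (3x3 intrinsics, pixels), "view" (4x4, takes a point from world to camera coordinates). Camera axes: x right, y down, z forward; pixel columns grow to the right and rows downward; lengths in mm; the calibration is good to about 2 mm. A picture is of the moment at which its call begins. There is no depth.
- hand_in(): hands the job in; it is judged then, once.
Trained networks look in a picture, given as the dict that the camera call returned (one of the last four; its "shot" number tells which), for a name from the list of things; names that differ only in an ending like _2 or _b are one class to them, and where a whole thing is asked for, a point or a joint stands for the part that bears it (a point fixed in the world has none). Each returns a list of dicts, best first, with "score" (0 to 1); they miss things now and then, are a little off and sometimes report something else, mostly with a low value. They report only what shows in the picture. A call takes as long as a camera call. They do not tell look-alikes from the thing itself.
- imaging.search_frame(picture, label): "position" ([column, row] in pixels, amid what is visible of it).
- imaging.outline_of(picture, label): "mask" (420x560 bool, what is visible of it) and "position" ([column, row] in pixels, amid what is visible of it).
The state is a dict: "time_s": time; "joint_positions": joint angles; "joint_velocities": joint speeds; "effort": joint torques, N m; "tool_pos": TCP position; "tcp_rot": TCP orientation; "wrist_force": force on the tool from outside, world axes, zero at the start; "wrist_torque": the same for the moment, N m; "finger_gap": finger opening in mm; "finger_force": force on a finger pad.
Only numpy, scipy, OpenCV 4.12 (cv2) and the standard library are available. Lean on these libraries where they do the work, as an engineer would, in place of code of your own. Each camera call takes 0.05 s, during which the arm holds its last target. There are 200 camera calls.

TASK

The four staining vessels have been washed and dried; close them for storage. Find the four loose knobbed lids on the bench and set each one gently on the vessel whose shape and size it fits, so that it sits flat on the rim with its plug down inside the mouth. Leave the vessels, the petri dish and the slide rack standing where they are.

Things in the scene. Friction and masses are not known exactly. Their poses are not given: they have to be found in the camera images.
- trough: Staining trough: the larger rectangular vessel, 98 x 76 mm outside, 64 mm high. Loose, standing open side up; white plastic, walls and floor 4 mm. Origin: centre of its underside, z up, x along the long side; the rim is 64 mm above it. About 450 g.
- slim_jar: Slim staining jar: the narrow rectangular vessel, 88 x 46 mm outside, 78 mm high. Loose, standing open side up; white plastic, walls and floor 4 mm. Origin: centre of its underside, z up, x along the long side; the rim is 78 mm above it. About 400 g.
- tall_jar: Tall round staining jar: the smaller round vessel, 62 mm outside diameter, 78 mm high. Loose, standing open side up; white plastic, walls and floor 4 mm. Origin: centre of its underside, z up; the rim is 78 mm above it. About 350 g.
- low_dish: Low round staining dish: the wider round vessel, 94 mm outside diameter, 50 mm high. Loose, standing open side up; white plastic, walls and floor 4 mm. Origin: centre of its underside, z up; the rim is 50 mm above it. About 380 g.
- trough_lid: White lid of the trough: the larger rectangular lid, plate 112 x 90 mm, plug 76 x 54 mm. Lies knob up on its plug. Origin: centre of the plug's underside, z up, x along the long side. Plug 0-7 mm above it, plate 7-12, black round knob (diameter 18, centred) 12-44. Fits only the trough, long sides parallel, either way round: plug in the mouth with 7 mm play on each side, plate on the rim, origin then 57 mm above the vessel's. About 110 g.
- slim_jar_lid: White lid of the slim jar: the narrow rectangular lid, plate 102 x 60 mm, plug 66 x 24 mm. Lies knob up on its plug. Origin: centre of the plug's underside, z up, x along the long side. Plug 0-7 mm above it, plate 7-12, black round knob (diameter 18, centred) 12-44. Fits only the slim jar, long sides parallel, either way round: plug in the mouth with 7 mm play on each side, plate on the rim, origin then 71 mm above the vessel's. About 80 g.
- tall_jar_lid: White lid of the tall round jar: the smaller round lid, plate 76 mm diameter, plug 40 mm. Lies knob up on its plug. Origin: centre of the plug's underside, z up. Plug 0-7 mm above it, plate 7-12, black round knob (diameter 18, centred) 12-44. Fits only the tall round jar, at any yaw: plug in the mouth with 7 mm play on each side, plate on the rim, origin then 71 mm above the vessel's. About 70 g.
- low_dish_lid: White lid of the low round dish: the wider round lid, plate 108 mm diameter, plug 72 mm. Lies knob up on its plug. Origin: centre of the plug's underside, z up. Plug 0-7 mm above it, plate 7-12, black round knob (diameter 18, centred) 12-44. Fits only the low round dish, at any yaw: plug in the mouth with 7 mm play on each side, plate on the rim, origin then 43 mm above the vessel's. About 100 g.
- petri: Bystander: closed petri dish, clear with a white pad inside, no knob, 60 mm diameter, 15 mm high, loose among the lids. Origin: centre of its underside. Stays where it is.
- slide_rack: Bystander: steel slide rack full of glass slides, 78 x 60 mm, with a wire handle up to 70 mm high along its long side, loose among the vessels. Origin: centre of its underside, x along the long side. Stays where it is.
Things that resemble listed ones, but are neither listed nor needed, are in the scene too. Leave any pink look-alike of the trough_lid alone.

How it is judged:
By the outcome, as a careful person would: the job done as asked, in the order asked, and still so for the second after the job is handed in, with the robot touching nothing.
It also fails if it takes over 120 s, if anything falls off the work surface, if the arm or the gripper's body presses on something with over 40 N, if the wrist force passes 120 N, or if a joint passes its speed limit or range.

## Working session

There is one attempt and no reset: what is moved stays moved. The work goes in short steps, Python scripts to look and compute and a tool call to move; the robot and the scene stay as the last step left them, time stands still between calls to the robot, and variables do not carry over. Pictures are saved under pics/ and viewed, at most 14 in all, crops included, and the job is handed in when it is done.

Besides the shell and the picture viewer there is one more tool, called after "Call:" as name(argument=value, ...) on one line, values as JSON. drive_tool: Moves the arm, as the interface text tells. Its arguments: {"type":"object","properties":{"gripper":{"type":"array"},"slide":{"type":"array"},"angular":{"type":"array"}},"required":["gripper","slide","angular"]}

```bash
ls; mkdir -p pics
python3 - <<'E'
from bench import robot, imaging
import cv2
for n in ["top","side"]:
    p=imaging.camera(n); cv2.imwrite(f"pics/{n}0.png",p["frame"][:,:,::-1]); print(n,p["K"].tolist(),p["view"].round(3).tolist())
    for l in ["trough","slim_jar","tall_jar","low_dish","trough_lid","slim_jar_lid","tall_jar_lid","low_dish_lid","petri","slide_rack"]:
        print(l,[(r["position"],round(r["score"],2)) for r in imaging.outline_of(p,l)])
print(robot.get_state(), robot.hold_point_z)
E
```

```text
pics
top [[472.00499046850956, 0.0, 282.1521611826519], [0.0, 472.00499046850956, 207.12911874195774], [0.0, 0.0, 1.0]] [[0.013, -1.0, 0.026, -96.539], [-0.999, -0.015, -0.047, 508.445], [0.047, -0.025, -0.999, 1144.935], [0.0, 0.0, 0.0, 1.0]]
trough [([383.4, 162.7], 0.63)]
slim_jar [([175.7, 164.2], 0.71)]
tall_jar [([101.0, 156.3], 0.73)]
low_dish []
trough_lid [([389.7, 230.9], 0.63), ([174.6, 163.1], 0.6), ([448.5, 184.9], 0.59)]
slim_jar_lid [([104.1, 228.9], 0.95)]
tall_jar_lid [([320.2, 164.4], 0.88)]
low_dish_lid [([315.8, 230.9], 0.7), ([249.1, 230.0], 0.42)]
petri [([241.8, 161.9], 0.98), ([321.9, 163.7], 0.56)]
slide_rack [([248.5, 231.6], 0.92)]
side [[436.56792017286193, 0.0, 279.35183844661975], [0.0, 436.56792017286193, 207.42007078492213], [0.0, 0.0, 1.0]] [[-0.993, -0.117, -0.017, 534.7], [-0.061, 0.626, -0.777, 109.812], [0.102, -0.771, -0.629, 1115.16], [0.0, 0.0, 0.0, 1.0]]
trough [([268.8, 160.6], 0.73)]
slim_jar []
tall_jar [([217.3, 335.5], 0.67)]
low_dish [([315.3, 278.6], 0.71)]
trough_lid [([317.5, 162.4], 0.78), ([279.7, 140.1], 0.61)]
slim_jar_lid [([298.
[... 244 characters left out ...]
63869465e-01,  1.60400019e+00, -2.53673683e-05,
        1.27369256e+00, -3.69331161e-02]), 'joint_velocities': array([-5.44242164e-04, -1.60795523e-04, -1.34824625e-04, -1.09102920e-03,
        9.35458927e-05, -1.02223181e-03]), 'effort': array([-1.33499030e-03, -5.15105689e+01, -3.67723775e+01, -3.22758278e-04,
        1.25023780e-03,  9.62118918e-06]), 'tool_pos': array([155.09217752, 656.93850638, 231.30021338]), 'tcp_rot': array([1.43032311e-05, 1.15632063e-01, 9.93292115e-01, 1.31933274e-05]), 'wrist_force': array([0.56295684, 0.47970135, 0.48759213]), 'wrist_torque': array([-0.01199865, -0.04065701, -0.04651101]), 'finger_force': 0.0, 'finger_gap': 85.28443089104539} 18.700000000000003
```

View pics/top0.png

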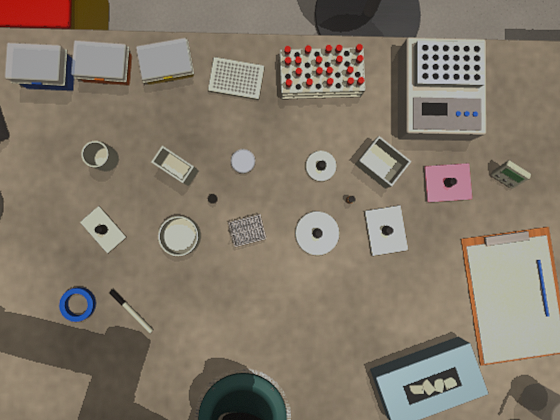

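View pics/side0.png

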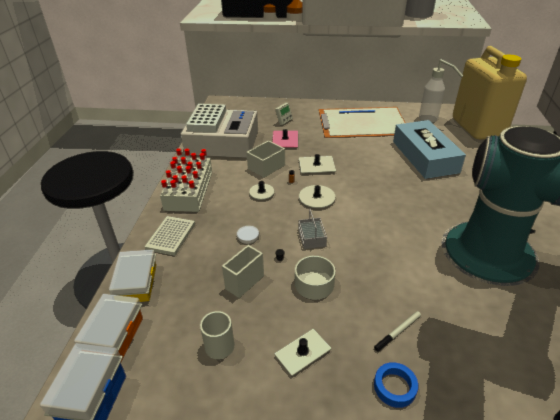

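The top view shows the lids by their knobs: slim (101,229), tall (320,165), low (317,233) and trough (387,230). A pink decoy is at (450,182). The vessels are tall (95,155), slim (174,163), low (179,235) and trough (384,161). Next I'll fit silhouettes in both cameras.

```bash
cat > h.py <<'E'
import numpy as np, cv2
from scipy.optimize import minimize
def proj(p,X):
    c=np.c_[X,np.ones(len(X))]@p["view"].T; u=c[:,:3]@np.array(p["K"]).T; return u[:,:2]/u[:,2:]
def ray(p,uv,z):
    R=p["view"][:3,:3];t=p["view"][:3,3];d=R.T@np.linalg.solve(p["K"],[uv[0],uv[1],1]);o=-R.T@t
    return o+d*(z-o[2])/d[2]
# name:(shape a,b, z0,z1)
S={"trough":(98,76,0,64),"slim_jar":(88,46,0,78),"tall_jar":(62,0,0,78),"low_dish":(94,0,0,50),
"trough_lid":(112,90,7,12),"slim_jar_lid":(102,60,7,12),"tall_jar_lid":(76,0,7,12),"low_dish_lid":(108,0,7,12)}
def pts(n,x,y,yaw,dz=0):
    a,b,z0,z1=S[n]
    if b: q=np.array([[a,b],[a,-b],[-a,-b],[-a,b]])/2
    else: t=np.linspace(0,2*np.pi,48,endpoint=False); q=np.c_[np.cos(t),np.sin(t)]*a/2
    c,s=np.cos(yaw),np.sin(yaw); q=q@np.array([[c,s],[-s,c]])+[x,y]
    return np.vstack([np.c_[q,np.full(len(q),z+dz)] for z in (z0,z1)])
def hull(p,n,v,dz=0): return cv2.convexHull(proj(p,pts(n,*v,dz)).astype(np.float32))[:,0]
def iou(p,n,v,mh,dz=0):
    h=hull(p,n,v,dz); i=cv2.intersectConvexConvex(h,mh)[0]
    return i/(cv2.contourArea(h)+cv2.contourArea(mh)-i)
def mask(p,uv,r):
    f=p["frame"].astype(int); m=((f[:,:,0]-f[:,:,2]<M)&(f.max(2)>60)).astype(np.uint8)
    w=np.zeros_like(m); cv2.circle(w,tuple(int(round(a)) for a in uv),int(r),1,-1); m&=w
    m=cv2.morphologyEx(m,cv2.MORPH_OPEN,np.ones((3,3),np.uint8))
    k,l,s,_=cv2.connectedComponentsWithStats(m); 
    return (l==1+np.argmax(s[1:,4])).astype(np.uint8)
M=22
def mh(m): # boundary is at pixel edges: grow 0.5
    c=max(cv2.findContours(m,cv2.RETR_EXTERNAL,cv2.CHAIN_APPROX_NONE)[0],key=len)[:,0].astype(np.float32)
    return cv2.convexHull(np.vstack([c+d for d in [(-.5,0),(.5,0),(0,-.5),(0,.5)]]).astype(np.float32))[:,0]
def fit(views,n,v0,dz=0):
    best=None
    for y in ([0,.4,.8,1.2,1.57,-.4,-.8,-1.2] if S[n][1] else [0]):
        r=minimize(lambda v:-sum(iou(p,n,v,h,dz) for p,h in views),[v0[0],v0[1],y],method="Nelder-Mead",options=dict(initial_simplex=[[v0[0],v0[1],y],[v0[0]+15,v0[1],y],[v0[0],v0[1]+15,y],[v0[0],v0[1],y+.3]],xatol=.02,fatol=1e-5))
        if best is None or r.fun<best.fun: best=r
    return best.x,-best.fun/len(views)
E
python3 - <<'E'
from bench import imaging
from h import *
P={n:imaging.camera(n) for n in ("top","side")}
seed=dict(trough=(384,161),slim_jar=(174,163),tall_jar=(96,155),low_dish=(179,235),trough_lid=(386,231),slim_jar_lid=(102,229),tall_jar_lid=(321,165),low_dish_lid=(317,233))
out={k:p["frame"].copy() for k,p in P.items()}
for n,uv in seed.items():
    X0=ray(P["top"],uv,S[n][3]); views={}
    for k,p in P.items():
        c=proj(p,pts(n,X0[0],X0[1],0)); m=mask(p,c.mean(0),np.ptp(c,0).max()*.75); views[k]=(p,mh(m))
    a=fit(list(views.values()),n,X0)
    print(n,a[0].round(2),round(a[1],3),[ (fit([v],n,X0)[0].round(2).tolist(),round(fit([v],n,X0)[1],3)) for v in views.values()])
    for k,p in P.items():
        cv2.polylines(out[k],[views[k][1].astype(int)],1,(255,0,0)); cv2.polylines(out[k],[hull(p,n,a[0]).astype(int)],1,(0,0,255))
cv2.imwrite("pics/f.png",cv2.resize(np.vstack([out["top"][120:270,60:460],out["side"][110:400,170:570][:,:400] if 0 else np.pad(out["side"][110:400,170:370],((0,0),(0,200),(0,0)))])[:, :400],None,fx=1.3,fy=1.3)[:,:,::-1])
for n in P: cv2.imwrite(f"pics/f_{n}.png",cv2.resize(out[n][110:400] if n=="side" else out[n][120:270,60:460],None,fx=1.4 if n=="side" else 2,fy=1.4 if n=="side" else 2)[:,:,::-1])
E
```

```text
trough [ 624.91 -325.62    0.9 ] 0.711 [([621.18, -325.02, 1.04], np.float64(0.643)), ([634.12, -331.62, -0.61], np.float64(0.865))]
slim_jar [601.89 170.09   1.02] 0.613 [([587.15, 148.36, 1.1], np.float64(0.575)), ([600.85, 185.73, 1.05], np.float64(0.76))]
tall_jar [6.2443e+02 3.4706e+02 1.9000e-01] 0.704 [([624.08, 345.39, 0.2], np.float64(0.937)), ([617.08, 376.15, -0.33], np.float64(0.592))]
low_dish [ 4.4149e+02  1.6336e+02 -5.0000e-02] 0.645 [([441.97, 162.35, -0.05], np.float64(0.819)), ([439.01, 164.11, 0.07], np.float64(0.484))]Traceback (most recent call last):
  File "<stdin>", line 9, in <module>
  File "h.py", line 26, in mask
    return (l==1+np.argmax(s[1:,4])).astype(np.uint8)
                 ~~~~~~~~~^^^^^^^^^
    return _wrapfunc(a, 'argmax', axis=axis, out=out, **kwds)
    return bound(*args, **kwds)
ValueError: attempt to get argmax of an empty sequence
```

```bash
cat > fitall.py <<'E'
from bench import imaging
import h; from h import *
P={n:imaging.camera(n) for n in ("top","side")}
f=P["top"]["frame"]
for n,(c,r) in dict(bench=(280,200),shadow=(112,172),lidplate=(375,215),trwall=(372,175),wall=(100,150)).items(): print(n,f[r,c])
def mask2(p,n,X0):
    c=proj(p,pts(n,X0[0],X0[1],0)); u=c.mean(0); r=np.ptp(c,0).max()*.72
    g=p["frame"].astype(float); s=(g[:,:,0]-g[:,:,2])/(g[:,:,0]+1)
    m=((s<T)|(g.max(2)<35)&(("lid" in n)|0)).astype(np.uint8); w=np.zeros_like(m); cv2.circle(w,(int(u[0]),int(u[1])),int(r),1,-1); m&=w
    if "lid" in n: m=((s<T)&(g.max(2)>110)&(w>0)).astype(np.uint8)
    m=cv2.morphologyEx(m,cv2.MORPH_OPEN,np.ones((3,3),np.uint8))
    k,l,st,_=cv2.connectedComponentsWithStats(m); return (l==1+np.argmax(st[1:,4])).astype(np.uint8) if k>1 else w
T=.2
seed=dict(trough=(384,161),slim_jar=(174,163),tall_jar=(96,155),low_dish=(179,235),trough_lid=(386,231),slim_jar_lid=(102,229),tall_jar_lid=(321,165),low_dish_lid=(317,233))
out={k:p["frame"].copy() for k,p in P.items()}
for n,uv in seed.items():
    X0=ray(P["top"],uv,S[n][3]); V={k:(p,mh(mask2(p,n,X0))) for k,p in P.items()}
    a=fit(list(V.values()),n,X0)
    print(n,a[0].round(2),round(a[1],3),[[fit([v],n,X0)[0].round(2).tolist(),round(fit([v],n,X0)[1],3)] for v in V.values()])
    for k,p in P.items():
        cv2.polylines(out[k],[V[k][1].astype(int)],1,(255,0,0)); cv2.polylines(out[k],[hull(p,n,a[0]).astype(int)],1,(0,0,255))
cv2.imwrite("pics/f_top.png",cv2.resize(out["top"][120:270,60:460],None,fx=2,fy=2)[:,:,::-1])
cv2.imwrite("pics/f_side.png",cv2.resize(out["side"][120:390,180:380],None,fx=2.2,fy=2.2)[:,:,::-1])
E
python3 fitall.py
```

```text
bench [135 121 103]
shadow [110  99  84]
lidplate [183 186 183]
trwall [63 61 52]
wall [185 179 153]
trough [ 622.39 -332.26    0.91] 0.762 [[[622.44, -332.32, -2.23], np.float64(0.964)], [[615.33, -297.88, 0.85], np.float64(0.582)]]
slim_jar [603.7  170.04   1.01] 0.476 [[[603.74, 170.03, 1.01], np.float64(0.912)], [[579.17, 131.01, 1.81], np.float64(0.061)]]
tall_jar [6.2440e+02 3.4822e+02 6.0000e-02] 0.48 [[[624.41, 348.23, 0.19], np.float64(0.906)], [[630.7, 293.76, 0.37], np.float64(0.061)]]
low_dish [4.3741e+02 1.5594e+02 1.5000e-01] 0.512 [[[437.39, 156.52, 0.15], np.float64(0.838)], [[437.41, 119.35, 0.41], np.float64(0.198)]]
trough_lid [ 4.5794e+02 -3.4657e+02  1.6000e-01] 0.618 [[[457.94, -346.63, 0.16], np.float64(0.949)], [[449.05, -279.11, 0.93], np.float64(0.322)]]
slim_jar_lid [450.09 345.86   0.74] 0.963 [[[450.06, 347.2, 0.74], np.float64(0.956)], [[450.03, 345.51, 0.74], np.float64(0.977)]]
tall_jar_lid [ 6.1532e+02 -1.8387e+02  1.4000e-01] 0.645 [[[615.3, -183.88, 0.14], np.float64(0.969)], [[608.06, -142.79, -1.07], np.float64(0.343)]]
low_dish_lid [ 4.4865e+02 -1.7605e+02  2.0000e-02] 0.643 [[[448.66, -176.08, 0.15], np.float64(0.969)], [[448.32, -117.09, -1.22], np.float64(0.352)]]
```

View pics/f_top.png

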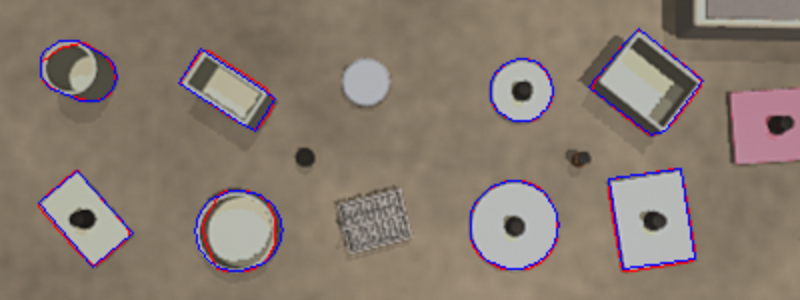

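Call:
drive_tool(gripper=[5,5,5,5,5,5,5,5], slide=[[5,-5,2],[10,-11,4],[15,-16.5,6],[20,-22,8],[25,-27.5,8],[29.5,-31,8],[29.5,-31,8],[29.5,-31,8]], angular=[[0,0,0],[0,0,0],[0,0,0],[0,0,0],[0,0,0],[0,0,0],[0,0,0],[0,0,0]])

```text
time_s: 2.3
tool_pos: [453.1, 343.9, 311.9]
tcp_rot: [0.001, 0.119, 0.993, -0.0]
wrist_force: [-0.8, 0.4, -0.2]
finger_gap: 49.8
finger_force: 0.0
```

Run:
```python
from bench import robot,imaging
import cv2
p=imaging.camera("wrist"); s=robot.get_state(); print(s["tool_pos"],s["tcp_rot"],s["joint_positions"]); cv2.imwrite("pics/w1.png",p["frame"][:,:,::-1]); print(p["K"][0],p["view"].round(3))
```

```text
[451.39728317 345.48580932 311.50872228] [3.45406572e-05 1.17747590e-01 9.93043529e-01 2.31874892e-04] [ 6.09263007e-01  2.20332411e-02  1.73185864e+00  3.05613188e-04
  1.38734085e+00 -7.25546239e-01]
[353.3711666    0.         286.07795172] [[ 2.36000e-01  9.72000e-01  0.00000e+00 -4.42888e+02]
 [ 9.38000e-01 -2.28000e-01  2.60000e-01 -4.03116e+02]
 [ 2.52000e-01 -6.10000e-02 -9.66000e-01  3.62187e+02]
 [ 0.00000e+00  0.00000e+00  0.00000e+00  1.00000e+00]]
```

View pics/w1.png

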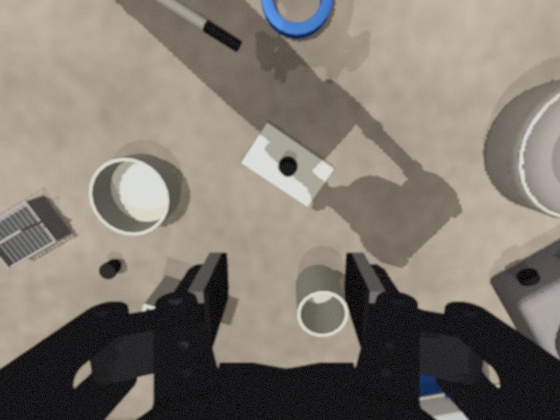

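Wrist view: slim lid knob at (288,166), low_dish rim centred about (130,196), tall_jar rim about (323,314). I'll check these against the top fits.

```bash
cat > w.py <<'E'
from bench import robot,imaging
from h import *
import sys
def edgefit(p,n,v0,dz=0,rng=(12,12,.3),step=None):
    """maximise image gradient along the top plate/rim outline"""
    g=cv2.GaussianBlur(cv2.cvtColor(p["frame"],cv2.COLOR_RGB2GRAY),(0,0),1.2).astype(np.float32)
    G=[cv2.Sobel(g,cv2.CV_32F,1,0),cv2.Sobel(g,cv2.CV_32F,0,1)]
    a,b,z0,z1=S[n]
    def outline(v):
        if b:
            t=np.linspace(-1,1,40); o=np.ones(40)
            q=np.vstack([np.c_[t*a,o*b],np.c_[t*a,-o*b],np.c_[o*a,t*b],np.c_[-o*a,t*b]])/2; nn=np.vstack([np.c_[0*o,o],np.c_[0*o,-o],np.c_[o,0*o],np.c_[-o,0*o]])
        else:
            t=np.linspace(0,2*np.pi,120,endpoint=False); nn=np.c_[np.cos(t),np.sin(t)]; q=nn*a/2
        c,s=np.cos(v[2]),np.sin(v[2]); M=np.array([[c,s],[-s,c]]); q=q@M+v[:2]; nn=nn@M
        A=proj(p,np.c_[q,np.full(len(q),z1+dz)]); B=proj(p,np.c_[q+nn,np.full(len(q),z1+dz)]); d=B-A; return A,d/np.linalg.norm(d,axis=1,keepdims=True)
    def cost(v):
        A,d=outline(v); m=A.astype(np.float32)[:,None]
        gx,gy=[cv2.remap(k,m,None,cv2.INTER_LINEAR)[:,0] for k in G]
        return -np.mean(np.clip(-(gx*d[:,0]+gy*d[:,1]),-20,120))
    best=None; rs=np.random.RandomState(0)
    for i in range(60):
        s=np.array(v0[:3])+(rs.uniform(-1,1,3)*rng if i else 0)
        r=minimize(cost,s,method="Nelder-Mead",options=dict(initial_simplex=[s,s+[5,0,0],s+[0,5,0],s+[0,0,.08]],xatol=.02))
        if best is None or r.fun<best.fun: best=r
    return best.x,-best.fun
def knob(p,xy,z=44,dz=0):
    u=proj(p,np.array([[*xy,z+dz]]))[0]; g=p["frame"].max(2); m=(g<45).astype(np.uint8); w=np.zeros_like(m); cv2.circle(w,tuple(int(round(a)) for a in u),22,1,-1); m&=w
    k,l,st,c=cv2.connectedComponentsWithStats(m); i=1+np.argmax(st[1:,4]) if k>1 else None
    if i is None: return None
    # hull of cylinder fit
    hh=mh((l==i).astype(np.uint8)); S["knob"]=(18,0,12,44)
    r=minimize(lambda v:-iou(p,"knob",(v[0],v[1],0),hh,dz),xy,method="Nelder-Mead",options=dict(initial_simplex=[xy,[xy[0]+6,xy[1]],[xy[0],xy[1]+6]])); return r.x,-r.fun,c[i]
E
python3 - <<'E'
from w import *
p=imaging.camera("wrist")
print(ray(p,(130,196),50),ray(p,(323,314),78),ray(p,(288,166),44))
print("slimlid",edgefit(p,"slim_jar_lid",(450,346,.74)),knob(p,(450,346)))
print("low",edgefit(p,"low_dish",(438,157,0)))
print("tall",edgefit(p,"tall_jar",(624,348,0)))
E
```

```text
[435.83387702 163.21368442  50.        ] [623.45329411 351.64705526  78.        ] [445.68694214 351.25999728  44.        ]
slimlid (array([451.5242388 , 348.00148318,   0.73783571]), np.float64(105.58344742778176)) (array([448.84607722, 348.72213859]), np.float64(0.8926548084347933), array([286.48847926, 167.80645161]))
low (array([4.39015043e+02, 1.58300828e+02, 9.63467425e-02]), np.float64(95.85494682825434))
tall (array([6.26204721e+02, 3.48399804e+02, 3.81007394e-01]), np.float64(103.56469939848097))
```

Call:
drive_tool(gripper=[5,5,5,5,5,5,5,5], slide=[[5,-4,0],[10,-8,0],[15,-12,0],[20,-15,0],[22,-17,0],[22,-17,0],[22,-17,0],[22,-17,0]], angular=[[0,0,0],[0,0,0],[0,0,0],[0,0,0],[0,0,0],[0,0,0],[0,0,0],[0,0,0]])

```text
time_s: 3.4
tool_pos: [668.8, 178.7, 311.7]
tcp_rot: [-0.0, 0.115, 0.993, 0.0]
wrist_force: [0.3, 0.2, -0.4]
finger_gap: 49.8
finger_force: 0.0
```

Run:
```python
from w import *
p=imaging.camera("wrist")
print(robot.get_state()["tool_pos"])
a=edgefit(p,"slim_jar",(603.7,170,1.01)); print("slim",a)
b=edgefit(p,"low_dish",(438,157,0)); print("low",b)
f=p["frame"].copy()
for n,v in (("slim_jar",a[0]),("low_dish",b[0])): cv2.polylines(f,[hull(p,n,v).astype(int)],1,(255,0,0))
cv2.imwrite("pics/w2.png",f[:,:,::-1])
```

```text
[668.9861965  178.48609708 311.79689926]
slim (array([604.97997472, 169.17595493,   1.00207565]), np.float64(107.50322578847761))
low (array([ 4.40346482e+02,  1.59408633e+02, -9.06488580e-02]), np.float64(19.555662285087514))
```

View pics/w2.png

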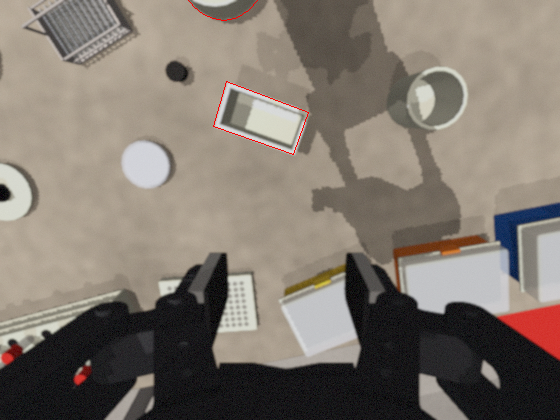

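Call:
drive_tool(gripper=[5,5,5,5,5,5,5,5], slide=[[-5,4,-2],[-10,8,-5],[-15,12,-8],[-20,15.5,-12],[-21.95,17.1,-16],[-21.95,17.1,-20],[-21.95,17.1,-22],[-21.95,17.1,-22]], angular=[[0,0,0],[0,0,0],[0,0,0],[0,0,0],[0,0,0],[0,0,0],[0,0,0],[0,0,0]])

```text
time_s: 4.45
tool_pos: [448.1, 347.5, 89.5]
tcp_rot: [-0.002, 0.115, 0.993, -0.001]
wrist_force: [-0.0, -0.5, 0.5]
finger_gap: 50.4
finger_force: 0.0
```

Call:
drive_tool(gripper=[5,5,5,5,2.5,0.8,0.8,0.8], slide=[[0,0,-3],[0,0,-6],[0,0,-7.4],[0,0,-7.4],[0,0,-7.4],[0,0,-7.4],[0,0,-7.4],[0,0,-7.4]], angular=[[0,0,0],[0,0,0],[0,0,0],[0,0,0],[0,0,0],[0,0,0],[0,0,0],[0,0,0]])

```text
time_s: 5.45
tool_pos: [451.9, 348.8, 19.1]
tcp_rot: [0.001, 0.116, 0.993, 0.001]
wrist_force: [0.6, -0.3, 5.7]
finger_gap: 16.1
finger_force: 58.9
```

Call:
drive_tool(gripper=[0.8,0.8,0.8,0.8,0.8,0.8,0.8,0.8], slide=[[0,0,2],[0,0,7],[0,0,13],[3,-4,15],[7,-8,15],[11,-13,15],[15.45,-17.9,15],[15.45,-17.9,15]], angular=[[0,0,0],[0,0,0],[0,0,3],[0,0,7],[0,0,11],[0,0,15.1],[0,0,15.1],[0,0,15.1]])

```text
time_s: 6.45
tool_pos: [607.6, 165.5, 168.5]
tcp_rot: [0.001, -0.014, 1.0, -0.0]
wrist_force: [-0.4, 0.5, -1.1]
finger_gap: 15.7
finger_force: 58.8
```

Run:
```python
from w import *
p=imaging.camera("wrist"); s=robot.get_state()
print(s["tool_pos"],s["tcp_rot"],s["finger_gap"])
dz=s["tool_pos"][2]-17.5
a=edgefit(p,"slim_jar_lid",(605,169.2,1.0),dz); print("lid",a,dz)
b=edgefit(p,"slim_jar",(605,169.2,1.0)); print("jar",b)
f=p["frame"].copy()
cv2.polylines(f,[hull(p,"slim_jar_lid",a[0],dz).astype(int)],1,(255,0,0)); cv2.polylines(f,[hull(p,"slim_jar",(605,169.3,1.0)).astype(int)],1,(0,0,255))
cv2.imwrite("pics/w3.png",f[:,:,::-1])
```

```text
[606.53481392 166.62385291 168.15717401] [ 4.39354529e-04 -1.40231066e-02  9.99901573e-01 -6.32785375e-05] 16.228994065147482
lid (array([608.48182271, 167.19365893,   1.00476633]), np.float64(48.85936696209809)) 150.65717401070387
jar (array([606.09447169, 150.70375632,   1.00450937]), np.float64(46.81981093853396))
```

View pics/w3.png

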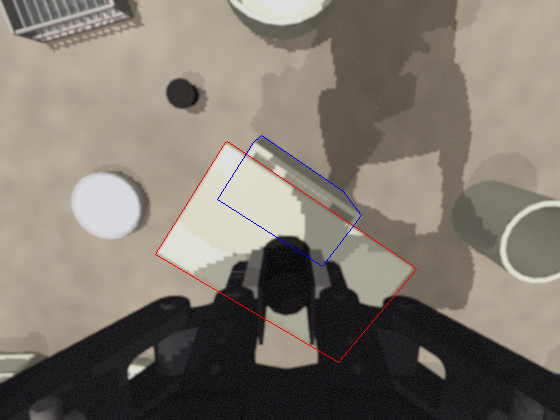

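Call:
drive_tool(gripper=[0.8,0.8,0.8,0.8,0.8,0.8,0.8,0.8], slide=[[-0.2,0,-2],[-0.2,0,-4],[-0.2,0,-5.5],[-0.2,0,-6.5],[-0.2,0,-7],[-0.2,0,-7.3],[-0.2,0,-7.6],[-0.2,0,-7.7]], angular=[[0,0,0],[0,0,0],[0,0,0],[0,0,0],[0,0,0],[0,0,0],[0,0,0],[0,0,0]])

```text
time_s: 7.5
tool_pos: [603.3, 168.9, 90.6]
tcp_rot: [0.0, -0.016, 1.0, 0.0]
wrist_force: [0.4, -0.3, -0.0]
finger_gap: 15.9
finger_force: 58.8
```

Call:
drive_tool(gripper=[0.8,0.8,0.8,0.8,0.8,0.8,0.8,0.8], slide=[[0,0,0],[0,0,-0.05],[0,0,-0.1],[0,0,-0.15],[0,0,-0.2],[0,0,-0.2],[0,0,-0.2],[0,0,-0.2]], angular=[[0,0,0],[0,0,0],[0,0,0],[0,0,0],[0,0,0],[0,0,0],[0,0,0],[0,0,0]])

```text
time_s: 8.5
tool_pos: [603.4, 168.9, 90.1]
tcp_rot: [0.0, -0.016, 1.0, 0.0]
wrist_force: [-3.9, -1.5, 9.0]
finger_gap: 16.0
finger_force: 59.7
```

Call:
drive_tool(gripper=[2.5,4,5,5,5,5,5,5], slide=[[0,0,0],[0,0,0],[0,0,0],[0,0,1],[0,0,4],[0,0,9],[0,0,15],[0,0,21]], angular=[[0,0,0],[0,0,0],[0,0,0],[0,0,0],[0,0,0],[0,0,0],[0,0,0],[0,0,0]])

```text
time_s: 9.5
tool_pos: [602.8, 168.9, 300.7]
tcp_rot: [0.0, -0.016, 1.0, 0.0]
wrist_force: [1.0, -0.4, -0.0]
finger_gap: 50.0
finger_force: 0.0
```

Call:
drive_tool(gripper=[5,5,5,5,5,5,5,5], slide=[[0.5,-5,0],[1,-11,0],[2,-17,0],[3,-23,0],[4,-29,0],[5,-34,0],[5,-34,0],[5,-34,0]], angular=[[0,0,0],[0,0,0],[0,0,0],[0,0,0],[0,0,0],[0,0,0],[0,0,0],[0,0,0]])

```text
time_s: 10.5
tool_pos: [652.9, -170.9, 298.5]
tcp_rot: [-0.0, -0.016, 1.0, 0.0]
wrist_force: [1.2, -0.4, -0.2]
finger_gap: 50.0
finger_force: 0.0
```

Run:
```python
from w import *
p=imaging.camera("wrist"); t=imaging.camera("top"); s=robot.get_state()
print(s["tool_pos"],s["tcp_rot"])
print("slim lid seated? top:",edgefit(t,"slim_jar_lid",(605,169,1.0),71), "jar side fit")
f=p["frame"].copy()
for n,v in dict(tall_jar_lid=(615,-184,0),low_dish_lid=(448,-176,0),trough=(622,-332,.91)).items():
    a=edgefit(p,n,v); print(n,a,knob(p,v[:2]) if "lid" in n else "")
    cv2.polylines(f,[hull(p,n,a[0]).astype(int)],1,(255,0,0))
cv2.imwrite("pics/w4.png",np.vstack([f,])[:,:,::-1])
```

```text
[ 653.00979448 -169.79727637  298.62383167] [ 1.13104595e-04 -1.64920900e-02  9.99863971e-01  1.94575209e-04]
slim lid seated? top: (array([602.08144536, 169.01816608,   1.00325471]), np.float64(118.17662541128243)) jar side fit
tall_jar_lid (array([ 6.16480719e+02, -1.81982965e+02,  8.80148148e-02]), np.float64(100.55183697015539)) (array([ 614.40374024, -178.22750343]), np.float64(0.5411684504971324), array([281.2962963 , 137.48148148]))
low_dish_lid (array([ 4.49302897e+02, -1.74146688e+02, -7.42674732e-02]), np.float64(45.60445144858819)) None
trough (array([ 623.5922991 , -329.68731209,    0.91466767]), np.float64(104.2185424274971))
```

View pics/w4.png

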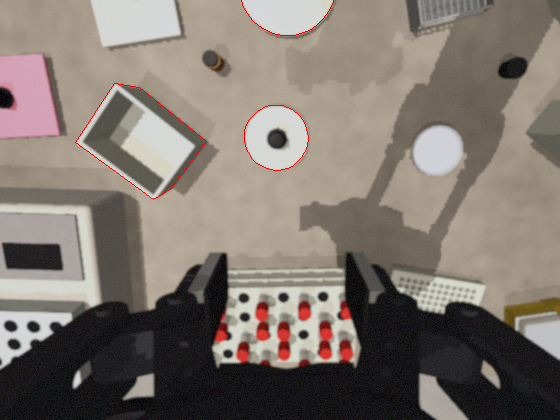

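Call:
drive_tool(gripper=[5,5,5,5,5,5,5,5], slide=[[-2,-0.6,-3],[-3.7,-1.15,-8],[-3.7,-1.15,-13],[-3.7,-1.15,-18],[-3.7,-1.15,-21],[-3.7,-1.15,-21.5],[-3.7,-1.15,-21.5],[-3.7,-1.15,-21.5]], angular=[[0,0,0],[0,0,0],[0,0,0],[0,0,0],[0,0,0],[0,0,0],[0,0,0],[0,0,0]])

```text
time_s: 11.6
tool_pos: [617.9, -182.7, 85.8]
tcp_rot: [0.002, -0.016, 1.0, -0.001]
wrist_force: [0.4, -0.2, -0.8]
finger_gap: 50.2
finger_force: 0.0
```

Call:
drive_tool(gripper=[5,5,5,5,2.5,0.8,0.8,0.8], slide=[[0,0,-3],[0,0,-5.5],[0,0,-6.4],[0,0,-6.4],[0,0,-6.4],[0,0,-6.4],[0,0,-6.4],[0,0,-6.4]], angular=[[0,0,0],[0,0,0],[0,0,0],[0,0,0],[0,0,0],[0,0,0],[0,0,0],[0,0,0]])

```text
time_s: 12.6
tool_pos: [617.4, -183.1, 21.0]
tcp_rot: [0.001, -0.016, 1.0, -0.001]
wrist_force: [-1.1, -0.7, 5.1]
finger_gap: 16.1
finger_force: 58.7
```

Call:
drive_tool(gripper=[0.8,0.8,0.8,0.8,0.8,0.8,0.8,0.8], slide=[[0,0,2],[0,0,7],[0,0,13],[0,3,16],[0,8,16],[0,14,16],[0,20,16],[0,26,16]], angular=[[0,0,0],[0,0,0],[0,0,0],[0,0,0],[0,0,0],[0,0,0],[0,0,0],[0,0,0]])

```text
time_s: 13.6
tool_pos: [615.6, 79.2, 180.3]
tcp_rot: [0.0, -0.016, 1.0, 0.0]
wrist_force: [0.5, 0.1, -0.6]
finger_gap: 15.8
finger_force: 58.6
```

Call:
drive_tool(gripper=[0.8,0.8,0.8,0.8,0.8,0.8,0.8,0.8], slide=[[0,6,0],[0.2,12,0],[0.4,18,0],[0.6,23,0],[0.9,26,0],[0.9,27.1,0],[0.9,27.1,0],[0.9,27.1,0]], angular=[[0,0,0],[0,0,0],[0,0,0],[0,0,0],[0,0,0],[0,0,0],[0,0,0],[0,0,0]])

```text
time_s: 14.6
tool_pos: [625.1, 346.9, 179.4]
tcp_rot: [-0.0, -0.015, 1.0, -0.0]
wrist_force: [0.1, -1.4, -0.4]
finger_gap: 16.2
finger_force: 58.7
```

Run:
```python
from w import *
p=imaging.camera("wrist"); s=robot.get_state(); t=s["tool_pos"]
print(t,s["tcp_rot"],s["finger_gap"])
dz=t[2]-21
for g in (5,8): print("lid",edgefit(p,"tall_jar_lid",(*t[:2],0),dz,rng=(g,g,0)))
```

```text
[625.15932195 346.82487176 179.38465109] [-1.40558725e-04 -1.51413079e-02  9.99885310e-01 -2.97399055e-04] 16.01542523175921
lid (array([ 6.25378729e+02,  3.48322703e+02, -5.23139838e-02]), np.float64(46.08864927346385))
lid (array([6.25375971e+02, 3.48310254e+02, 1.56107037e-01]), np.float64(46.071656481241355))
```

Call:
drive_tool(gripper=[0.8,0.8,0.8,0.8,0.8,0.8,0.8,0.8], slide=[[0,0,-2],[0,0,-4.5],[0,0,-6.5],[0,0,-7.5],[0,0,-8],[0,0,-8.3],[0,0,-8.5],[0,0,-8.6]], angular=[[0,0,0],[0,0,0],[0,0,0],[0,0,0],[0,0,0],[0,0,0],[0,0,0],[0,0,0]])

```text
time_s: 15.65
tool_pos: [625.5, 348.7, 93.9]
tcp_rot: [0.001, -0.016, 1.0, 0.0]
wrist_force: [1.0, 0.5, -1.4]
finger_gap: 15.7
finger_force: 58.6
```

Call:
drive_tool(gripper=[0.8,0.8,0.8,0.8,0.8,0.8,0.8,0.8], slide=[[0,0,-0.05],[0,0,-0.1],[0,0,-0.15],[0,0,-0.2],[0,0,-0.25],[0,0,-0.3],[0,0,-0.3],[0,0,-0.3]], angular=[[0,0,0],[0,0,0],[0,0,0],[0,0,0],[0,0,0],[0,0,0],[0,0,0],[0,0,0]])

```text
time_s: 16.65
tool_pos: [625.4, 348.6, 92.0]
tcp_rot: [0.0, -0.016, 1.0, 0.0]
wrist_force: [-4.5, -1.1, 8.0]
finger_gap: 15.9
finger_force: 59.5
```

Call:
drive_tool(gripper=[2.5,4,5,5,5,5,5,5], slide=[[0,0,0],[0,0,0],[0,0,0],[0,0,1],[0,0,5],[0,0,11],[0,-3,16],[-1,-8,20]], angular=[[0,0,0],[0,0,0],[0,0,0],[0,0,0],[0,0,0],[0,0,0],[0,0,0],[0,0,0]])

```text
time_s: 17.65
tool_pos: [616.4, 270.8, 292.7]
tcp_rot: [0.002, -0.017, 1.0, 0.001]
wrist_force: [1.3, 0.3, -0.4]
finger_gap: 50.1
finger_force: 0.0
```

Call:
drive_tool(gripper=[5,5,5,5,5,5,5,5], slide=[[-2,-5,0],[-4,-11,0],[-6,-17,0],[-8,-22,0],[-10,-28,0],[-12,-33,0],[-14,-39,0],[-16.7,-44.4,0]], angular=[[0,0,0],[0,0,0],[0,0,0],[0,0,0],[0,0,0],[0,0,0],[0,0,0],[0,0,0]])

```text
time_s: 18.65
tool_pos: [447.9, -175.6, 290.0]
tcp_rot: [0.001, -0.016, 1.0, -0.001]
wrist_force: [1.1, -0.7, 0.5]
finger_gap: 50.2
finger_force: 0.0
```

Run:
```python
from w import *
p=imaging.camera("wrist"); t=imaging.camera("top"); p=imaging.camera("wrist"); s=robot.get_state()
print(s["tool_pos"],s["tcp_rot"])
print("tall lid seated? top:",edgefit(t,"tall_jar_lid",(625,348,0),71))
f=p["frame"].copy()
for n,v in dict(low_dish_lid=(448.7,-176,0),trough_lid=(458,-346.6,.16)).items():
    a=edgefit(p,n,v); print(n,a,knob(p,v[:2]))
    cv2.polylines(f,[hull(p,n,a[0]).astype(int)],1,(255,0,0))
cv2.imwrite("pics/w5.png",f[:,:,::-1])
```

```text
[ 447.3060762  -176.21480326  289.74815039] [ 5.68113468e-04 -1.30349828e-02  9.99914802e-01 -3.95140894e-04]
tall lid seated? top: (array([6.21944444e+02, 3.49203704e+02, 5.48148148e-02]), np.float64(120.0))
low_dish_lid (array([ 4.50338575e+02, -1.74259579e+02,  1.58445824e-01]), np.float64(93.43822934729694)) (array([ 447.14136216, -173.55529618]), np.float64(0.8521521446552177), array([290.49350649, 173.14285714]))
trough_lid (array([ 4.59051141e+02, -3.44440587e+02,  1.70473383e-01]), np.float64(103.0541185353351)) (array([ 458.146143  , -341.47611764]), np.float64(0.8416846797101925), array([145.3878327 , 178.82889734]))
```

View pics/w5.png

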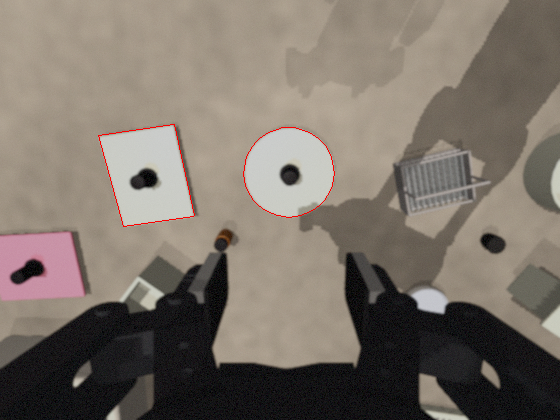

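Call:
drive_tool(gripper=[5,5,5,5,5,5,5,5], slide=[[0.15,0.1,-4],[0.15,0.1,-9],[0.15,0.1,-14],[0.15,0.1,-18],[0.15,0.1,-20],[0.15,0.1,-20.5],[0.15,0.1,-20.5],[0.15,0.1,-20.5]], angular=[[0,0,0],[0,0,0],[0,0,0],[0,0,0],[0,0,0],[0,0,0],[0,0,0],[0,0,0]])

```text
time_s: 19.8
tool_pos: [451.3, -173.0, 85.4]
tcp_rot: [0.001, -0.016, 1.0, -0.001]
wrist_force: [0.5, -0.5, 0.1]
finger_gap: 50.0
finger_force: 0.0
```

Call:
drive_tool(gripper=[5,5,5,5,2.5,0.8,0.8,0.8], slide=[[0,0,-3],[0,0,-5.5],[0,0,-6.6],[0,0,-6.6],[0,0,-6.6],[0,0,-6.6],[0,0,-6.6],[0,0,-6.6]], angular=[[0,0,0],[0,0,0],[0,0,0],[0,0,0],[0,0,0],[0,0,0],[0,0,0],[0,0,0]])

```text
time_s: 20.8
tool_pos: [451.2, -173.4, 19.3]
tcp_rot: [0.001, -0.016, 1.0, -0.001]
wrist_force: [0.1, 0.9, 6.6]
finger_gap: 16.3
finger_force: 58.6
```

Call:
drive_tool(gripper=[0.8,0.8,0.8,0.8,0.8,0.8,0.8,0.8], slide=[[0,0,2],[0,0,7],[0,0,13],[0,3,15],[0,8,15],[0,14,15],[0,19,15],[0,24,15]], angular=[[0,0,0],[0,0,0],[0,0,0],[0,0,0],[0,0,0],[0,0,0],[0,0,0],[0,0,0]])

```text
time_s: 21.8
tool_pos: [449.4, 68.9, 167.9]
tcp_rot: [0.0, -0.016, 1.0, 0.0]
wrist_force: [2.3, 0.1, -0.7]
finger_gap: 16.2
finger_force: 58.8
```

Call:
drive_tool(gripper=[0.8,0.8,0.8,0.8,0.8,0.8,0.8,0.8], slide=[[-0.4,4,0],[-1.1,8,0],[-1.1,9.25,0],[-1.1,9.25,0],[-1.1,9.25,0],[-1.1,9.25,0],[-1.1,9.25,0],[-1.1,9.25,0]], angular=[[0,0,0],[0,0,0],[0,0,0],[0,0,0],[0,0,0],[0,0,0],[0,0,0],[0,0,0]])

```text
time_s: 22.8
tool_pos: [439.0, 159.3, 167.9]
tcp_rot: [0.0, -0.015, 1.0, -0.0]
wrist_force: [0.6, 0.1, -1.5]
finger_gap: 16.0
finger_force: 58.9
```

Run:
```python
from w import *
p=imaging.camera("wrist"); s=robot.get_state(); t=s["tool_pos"]
print(t,s["tcp_rot"],s["finger_gap"])
print("lid",edgefit(p,"low_dish_lid",(*t[:2],0),t[2]-20,rng=(8,8,0)))
sd=imaging.camera("side"); f=sd["frame"].copy()
cv2.polylines(f,[hull(sd,"low_dish",(439,158.3,0)).astype(int)],1,(255,0,0))
c=proj(sd,np.array([[439,158,50.]]))[0].astype(int); cv2.imwrite("pics/s5.png",cv2.resize(f[c[1]-110:c[1]+80,c[0]-130:c[0]+130],None,fx=3,fy=3)[:,:,::-1])
```

```text
[439.00805452 159.38221592 167.86927768] [ 2.72772938e-05 -1.55869026e-02  9.99878516e-01 -2.72283346e-05] 16.18495596200555
lid (array([4.38355672e+02, 1.60708159e+02, 3.78332533e-02]), np.float64(63.908141577517476))
```

View pics/s5.png

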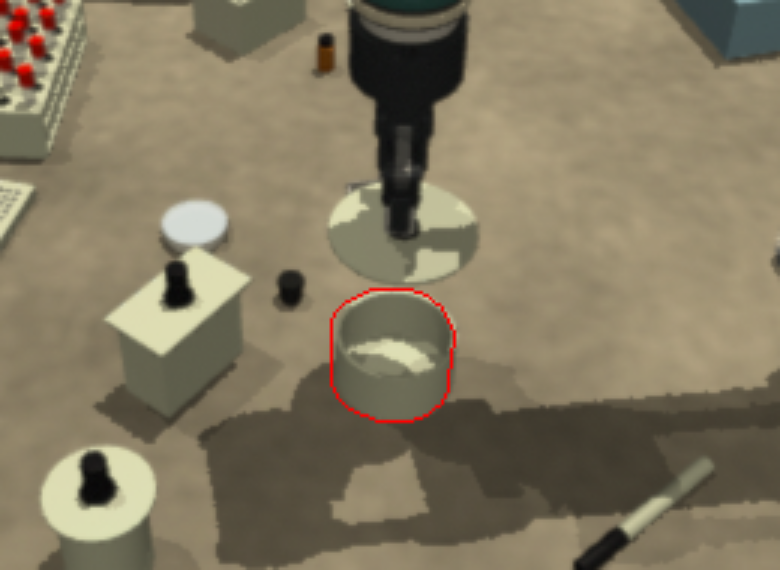

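Call:
drive_tool(gripper=[0.8,0.8,0.8,0.8,0.8,0.8,0.8,0.8], slide=[[0,-0.15,-3],[0,-0.15,-6],[0,-0.15,-8],[0,-0.15,-9],[0,-0.15,-9.6],[0,-0.15,-10],[0,-0.15,-10.2],[0,-0.15,-10.3]], angular=[[0,0,0],[0,0,0],[0,0,0],[0,0,0],[0,0,0],[0,0,0],[0,0,0],[0,0,0]])

```text
time_s: 23.9
tool_pos: [439.3, 158.3, 65.2]
tcp_rot: [0.0, -0.016, 1.0, 0.0]
wrist_force: [0.8, -0.8, -0.7]
finger_gap: 15.7
finger_force: 58.9
```

Call:
drive_tool(gripper=[0.8,0.8,0.8,0.8,0.8,0.8,0.8,0.8], slide=[[0,0,-0.1],[0,0,-0.15],[0,0,-0.2],[0,0,-0.25],[0,0,-0.3],[0,0,-0.35],[0,0,-0.4],[0,0,-0.4]], angular=[[0,0,0],[0,0,0],[0,0,0],[0,0,0],[0,0,0],[0,0,0],[0,0,0],[0,0,0]])

```text
time_s: 24.9
tool_pos: [439.0, 158.3, 62.2]
tcp_rot: [-0.0, -0.016, 1.0, -0.0]
wrist_force: [-5.5, -0.6, 10.9]
finger_gap: 16.2
finger_force: 59.9
```

Call:
drive_tool(gripper=[2.5,4,5,5,5,5,5,5], slide=[[0,0,0],[0,0,0],[0,0,0],[0,0,1],[0,0,5],[0,0,11],[0,-3,15],[0,-8,17]], angular=[[0,0,0],[0,0,0],[0,0,0],[0,0,0],[0,0,0],[0,0,0],[0,0,0],[0,0,0]])

```text
time_s: 25.9
tool_pos: [440.7, 78.5, 235.0]
tcp_rot: [0.003, -0.017, 1.0, 0.0]
wrist_force: [0.9, 0.5, -0.2]
finger_gap: 49.6
finger_force: 0.0
```

Call:
drive_tool(gripper=[5,5,5,5,5,5,5,5], slide=[[0,-5,0],[0,-10.5,0],[0,-16,0],[0,-22,0],[0,-28,0],[1,-34,0],[1.99,-39,0],[1.99,-42.1,0]], angular=[[0,0,-8],[0,0,-16],[0,0,-25],[0,0,-34],[0,0,-43],[0,0,-52],[0,0,-60],[0,0,-60]])

```text
time_s: 26.9
tool_pos: [459.0, -345.4, 231.4]
tcp_rot: [0.0, 0.487, 0.873, -0.0]
wrist_force: [0.2, -0.8, 0.7]
finger_gap: 49.6
finger_force: 0.0
```

Run:
```python
from w import *
t=imaging.camera("top"); p=imaging.camera("wrist"); s=robot.get_state()
print(s["tool_pos"],s["tcp_rot"],s["joint_positions"])
print("low lid top:",edgefit(t,"low_dish_lid",(439,158,0),43))
print(edgefit(p,"trough_lid",(459,-345,.17)),knob(p,(459,-345)))
```

```text
[ 458.66713435 -345.93833031  231.22499619] [ 4.02029218e-04  4.87548708e-01  8.73095543e-01 -5.18202955e-04] [-6.89024848e-01  7.42453433e-02  1.82406168e+00 -9.25442311e-04
  1.24230937e+00 -1.24096289e+00]
low lid top: (array([4.35944444e+02, 1.59203704e+02, 5.48148148e-02]), np.float64(120.0))
(array([ 4.59045092e+02, -3.44918643e+02,  1.71488117e-01]), np.float64(101.33567541605252)) (array([ 457.16031877, -340.0804375 ]), np.float64(0.6480204699437464), array([288.17567568, 173.91891892]))
```

Call:
drive_tool(gripper=[5,5,5,5,5,5,5,5], slide=[[0,0,-4],[0,0,-8],[0,0,-11],[0,0,-13],[0,0,-14.5],[0,0,-15],[0,0,-15],[0,0,-15]], angular=[[0,0,0],[0,0,0],[0,0,0],[0,0,0],[0,0,0],[0,0,0],[0,0,0],[0,0,0]])

```text
time_s: 28.0
tool_pos: [459.6, -343.4, 82.0]
tcp_rot: [0.001, 0.486, 0.874, -0.0]
wrist_force: [-0.7, 0.3, -0.5]
finger_gap: 50.1
finger_force: 0.0
```

Call:
drive_tool(gripper=[5,5,5,5,2.5,0.8,0.8,0.8], slide=[[0,0,-3],[0,0,-5.3],[0,0,-6.3],[0,0,-6.3],[0,0,-6.3],[0,0,-6.3],[0,0,-6.3],[0,0,-6.3]], angular=[[0,0,0],[0,0,0],[0,0,0],[0,0,0],[0,0,0],[0,0,0],[0,0,0],[0,0,0]])

```text
time_s: 29.0
tool_pos: [459.8, -343.6, 19.4]
tcp_rot: [0.001, 0.486, 0.874, -0.0]
wrist_force: [-0.7, 0.1, 6.5]
finger_gap: 15.9
finger_force: 58.8
```

Call:
drive_tool(gripper=[0.8,0.8,0.8,0.8,0.8,0.8,0.8,0.8], slide=[[0,0,2],[0,0,7],[0,0,12],[3,0.3,14],[8,0.8,14],[13,1.1,14],[16.5,1.4,14],[16.5,1.4,14]], angular=[[0,0,0],[0,0,4],[0,0,12],[0,0,20],[0,0,28],[0,0,36],[0,0,42.6],[0,0,42.6]])

```text
time_s: 30.0
tool_pos: [626.0, -327.9, 158.3]
tcp_rot: [0.0, 0.134, 0.991, 0.0]
wrist_force: [-0.5, -0.3, -0.6]
finger_gap: 15.7
finger_force: 58.7
```

Run:
```python
from w import *
import time
p=imaging.camera("wrist"); s=robot.get_state(); t=s["tool_pos"]
print(t,s["tcp_rot"],s["finger_gap"])
a=edgefit(p,"trough_lid",(*t[:2],.915),t[2]-19.4,rng=(8,8,.15)); print("lid",a)
f=p["frame"].copy(); cv2.polylines(f,[hull(p,"trough_lid",a[0],t[2]-19.4).astype(int)],1,(255,0,0)); cv2.polylines(f,[hull(p,"trough",(623.4,-330.2,.915)).astype(int)],1,(0,0,255)); cv2.imwrite("pics/w6.png",f[:,:,::-1])
```

```text
[ 624.29264213 -328.17217056  158.03689024] [-3.34379795e-04  1.35289771e-01  9.90806017e-01  4.77742231e-05] 16.163542612058105
lid (array([ 629.46095884, -326.95098543,    0.92263193]), np.float64(62.957751820977066))
```

View pics/w6.png

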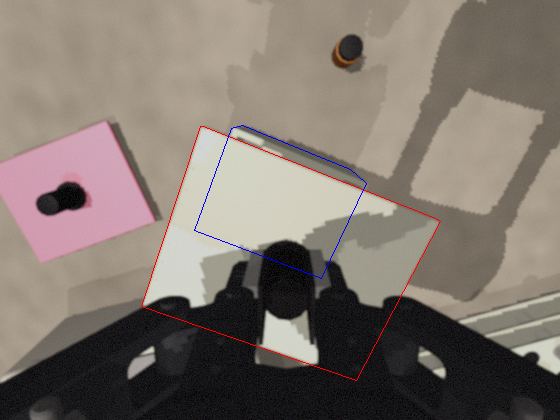

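Run:
```python
from w import *
for _ in range(4): imaging.camera("side")
p=imaging.camera("wrist"); s=robot.get_state(); t=s["tool_pos"]; print(t)
for e in (-3,0,3): print(edgefit(p,"trough_lid",(*t[:2],.915),t[2]-19.4+e,rng=(8,8,.15)))
k=knob(p,t[:2],44,t[2]-19.4); print(k)
sd=imaging.camera("side"); print(edgefit(sd,"trough_lid",(*t[:2],.915),t[2]-19.4,rng=(8,8,.15)))
```

```text
[ 622.62370549 -329.00122878  158.0508575 ]
(array([ 626.15192806, -328.45059605,    0.91361501]), np.float64(63.064270130243266))
(array([ 625.95278718, -327.80684114,    0.9194399 ]), np.float64(60.09789400739389))
(array([ 626.26065054, -327.0986097 ,    0.91712075]), np.float64(48.96582000019229))
(array([ 622.75545137, -329.00148057]), np.float64(0.5327895101829471), array([281.08499336, 293.86985392]))
(array([ 623.79439866, -331.34430079,    0.75563146]), np.float64(55.43118876492356))
```

Call:
drive_tool(gripper=[0.8,0.8,0.8,0.8,0.8,0.8,0.8,0.8], slide=[[-0.1,-0.15,-2],[-0.1,-0.15,-4.5],[-0.1,-0.15,-6.3],[-0.1,-0.15,-7],[-0.1,-0.15,-7.4],[-0.1,-0.15,-7.7],[-0.1,-0.15,-7.9],[-0.1,-0.15,-7.9]], angular=[[0,0,0],[0,0,0],[0,0,0],[0,0,0],[0,0,0],[0,0,0],[0,0,0],[0,0,0]])

```text
time_s: 31.35
tool_pos: [623.0, -330.4, 79.3]
tcp_rot: [0.0, 0.136, 0.991, -0.0]
wrist_force: [-0.5, -0.1, -0.2]
finger_gap: 16.0
finger_force: 58.6
```

Call:
drive_tool(gripper=[0.8,0.8,0.8,0.8,0.8,0.8,0.8,0.8], slide=[[0,0,-0.1],[0,0,-0.15],[0,0,-0.2],[0,0,-0.25],[0,0,-0.3],[0,0,-0.35],[0,0,-0.4],[0,0,-0.4]], angular=[[0,0,0],[0,0,0],[0,0,0],[0,0,0],[0,0,0],[0,0,0],[0,0,0],[0,0,0]])

```text
time_s: 32.35
tool_pos: [622.9, -330.3, 76.4]
tcp_rot: [0.0, 0.136, 0.991, -0.0]
wrist_force: [-3.8, 2.5, 7.4]
finger_gap: 16.0
finger_force: 59.5
```

Seated at the expected height (76.4). Next: release, lift clear and check.

Call:
drive_tool(gripper=[2.5,4,5,5,5,5,5,5], slide=[[0,0,0],[0,0,0],[0,0,0],[0,0,1],[0,0,5],[0,0,11],[0,0,17],[0,0,22]], angular=[[0,0,0],[0,0,0],[0,0,0],[0,0,0],[0,0,0],[0,0,0],[0,0,0],[0,0,0]])

```text
time_s: 33.35
tool_pos: [623.3, -330.5, 298.9]
tcp_rot: [0.002, 0.136, 0.991, -0.001]
wrist_force: [1.0, -0.6, 0.7]
finger_gap: 50.4
finger_force: 0.0
```

Call:
drive_tool(gripper=[5,5,5,5,5,5,5,5], slide=[[0,5,0],[0,10,0],[0,14,0],[0,14,0],[0,14,0],[0,14,0],[0,14,0],[0,14,0]], angular=[[0,0,0],[0,0,0],[0,0,0],[0,0,0],[0,0,0],[0,0,0],[0,0,0],[0,0,0]])

```text
time_s: 34.35
tool_pos: [622.8, -191.0, 294.7]
tcp_rot: [-0.0, 0.136, 0.991, -0.0]
wrist_force: [-0.1, -0.6, -0.2]
finger_gap: 49.9
finger_force: 0.0
```

Run:
```python
from w import *
sd=imaging.camera("side"); f=sd["frame"].copy()
for n,v,d in (("trough_lid",(623.4,-330.2,.915),57),("low_dish_lid",(439,158.3,0),43),("slim_jar_lid",(605,169.3,1.002),71),("tall_jar_lid",(625.5,348.3,0),71)):
    print(n,edgefit(sd,n,v,d,rng=(5,5,.1)))
cv2.imwrite("pics/end.png",cv2.resize(f[110:390,170:390],None,fx=2.1,fy=2.1)[:,:,::-1])
```

```text
trough_lid (array([ 622.62694015, -326.9740808 ,    0.88322746]), np.float64(102.77464351010516))
low_dish_lid (array([4.34000000e+02, 1.59966667e+02, 1.33333333e-01]), np.float64(120.0))
slim_jar_lid (array([601.32432403, 170.89815448,   0.99036991]), np.float64(109.24340561190934))
tall_jar_lid (array([6.22894130e+02, 3.46623333e+02, 1.09539879e-02]), np.float64(116.29185077604704))
```

View pics/end.png

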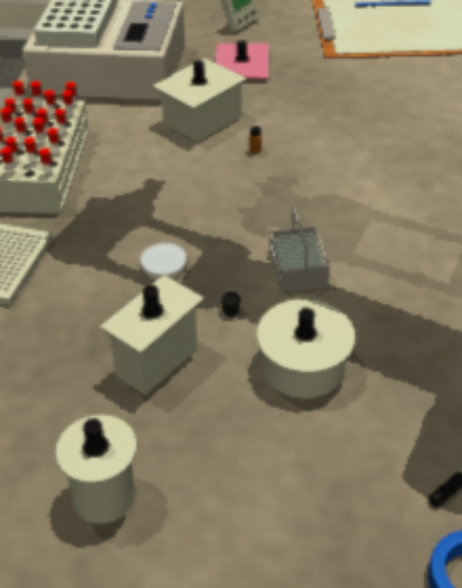

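All four lids sit flat on their vessels, with knobs at about (198,70), (152,300), (306,322) and (94,437). The bystanders have not moved. Handing in.

```bash
python3 -c "
from bench import hand_in
print(hand_in())"
```

```text
the job is handed in; nothing more can be done
None
```

All four lids are seated flat on their matching vessels, the vessels, petri dish and slide rack were left standing where they were, and the job is handed in at about 34 s of robot time.

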